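# Dress the sawn edge of a jade slab with a file block

### The arm

A 7-joint arm with a two-finger parallel gripper is mounted at the origin on the work surface. World frame = base frame: x ahead of the robot, y to its left, z up, the work surface at z = 0. Lengths are in m, angles in rad, forces in N, time in s.
With the tool pointing down it reaches from about 0.425 to 1.025 m from the base axis. Payload 3.6 kg.
Tool frame: the origin (TCP) lies on the centre line of the jaws, within the pads' length; the fingertips stand 8 mm ahead of it and the grasp point (between the pads) lies 11 mm behind it; x points along the fingers, y is the direction in which the jaws open and shut, and the axes are right-handed (so a half turn about x gives the same grasp; the last joint's range is limited). The gripper opens to 85 mm and grips with 20 to 120 N. Pads are 22 mm wide; open, the fingers measure 114 mm over their backs; the gripper's body (76 mm by 85 mm) begins 54 mm behind the grasp point. The pads swing forward as they close: fully open they stand 13 mm farther back than shut.
Start: joints at [1.153, 0.591, 0.048, 1.609, -0.033, 0.943, -0.034], TCP at [0.231, -0.687, 0.239] pointing down, gripper open.
Joint ranges: [-2.69, 2.69], [-0.47, 2.24], [-1.27, 1.36], [0.19, 2.51], [-1.53, 4.68], [0.08, 2.07], [-3.09, 3.09]. Speed limits (rad/s): [2.57, 2.57, 3.14, 3.14, 3.14, 3.14, 3.14].

### API

Orientations are given as a unit quaternion [x, y, z, w].
In Python, from rig import manip gives the robot as it stands.
- The arm moves only by the tool arm_command, never from a script. Its arguments are lists of equal length, an entry for each row: "offset": the shift along the tool's x, y, z in mm, a list of three; "spin": the turn about the tool's x in rad. In form: {"offset": [[tx, ty, tz], ...], "spin": [spin, ...]}. A call has 1 to 20 rows; each row shifts and turns the pose as measured when the row begins, along the tool's axes as they then stand; what a row does not reach is not made up. A row lasts 1/8 s, in which the tool goes at most 62.5 mm and 10.7 degrees, less where a joint would pass 70% of its speed; a pose out of reach is approached as far as the arm can. A call is refused whole if a number of a shift passes 62.5 or a number of a turn 0.188, either way. A call with a gripper value outside its range is refused whole. "claw" is the closure, from -1 (fully open) to 1 (shut), set as the call begins (left out, the last holds). The fingers move at their own pace and stop on an object; the grip force is fixed at half the most. Time passes only in rows, so rows that do not move let the fingers close. It gives the time, the measured TCP pose, the force and the opening at its end, in the units of the state.
- manip.get_state(): the state, without advancing time (a new reading comes with each control period).
- manip.read_camera(name): name is "scene" or "top" or "wrist"; returns the picture (480x640x3 uint8, red, green, blue); there is no depth.
- manip.camera_params(name): a dict with "fovy" (degrees; the focal length in pixels is half the picture's height over the tangent of half this angle, whatever the lens; pixels are square), "cx", "cy" (the principal point, pixels), "extrinsics" (4x4, takes a point from camera to world coordinates). Camera axes: x right, y up, looking along -z (the intrinsics and any distortion apply to the point x, -y, -z); pixel columns grow to the right and rows downward; lengths in m; the calibration is good to about 2 mm. A picture is of the moment at which its call begins: read the wrist's pose just before it. camera_params takes no time and is no camera call; for the wrist camera it gives the pose at the moment of the call.
- manip.finish_job(): hands the job in, once; it reports no verdict.
The state is a dict: "time_s": time; "joint_positions": joint angles; "joint_velocities": joint speeds; "joint_torque": joint torques, N m; "ee_pos": TCP position; "eef_rot": TCP orientation; "ft_force": force on the tool from outside, world axes, zero at the start; "wrist_torque": the same for the moment, N m; "grip_width": finger opening in m.
Only numpy, scipy, OpenCV 4.12 (cv2) and the standard library are available. Lean on these libraries where they do the work, as an engineer would, in place of code of your own. Each camera call takes 0.05 s, during which the arm holds its last target.

### The job

Take the file block by its wooden grip and give the top edge of the jade slab in the clamp three long forward strokes, toe leading and away from you, from near the toe to near the heel: press just enough that the sprung slab sinks a little and drags forward, never hard down to its stop, and lift the file clear on every return so that it never drags the jade backwards. Then lay the file flat in the free cell of the divided tray without knocking the tray or dropping it, and let go. Only the file may touch the clamp and the jade, and everything else stays where it is.

Things in the scene. Friction and masses are not known exactly. Their poses are not given: they have to be found in the camera images.
- file: Hand file, 0.3 kg: flat dark steel sole 34 mm wide, 12 thick, with an upright wooden grip on its middle. Origin: underside of the sole, below the grip; x towards the round-nosed toe, z up. Sole flat from x = -75 (square heel) to +75, nose ends at +92 mm. Grip 44 mm long (x), 26 thick (y: pinch here), 12 to 92 mm above the underside. Starts on the table, toe away from the robot. Hold it firmly.
- file_toe (a point): Point on the underside of the file where its round nose begins, 75 mm ahead (x) of the file's origin.
- clamp: Clamp fixed on the table, base 120 x 100 mm, with a pale jade slab upright on top. Origin: centre of the base's underside. x is the forward stroke direction, roughly away from the robot. The slab's flat top edge, centred above the origin, is 60 mm along y and 9 mm thick. Its height is not measured and differs, 130 to 160 mm above the table: find it by touch. The jaws are 20 mm or more below it.
- clamp_press (a joint): How far the sprung slab is pressed down, m: 0 at rest, stop at 0.016. It starts to sink at about 2 N and takes 0.4 N more per mm. A stroke needs over 0.0015 where it begins, over 0.001 after that; 0.004 to 0.008 is good; 0.0135 is too hard.
- clamp_slide (a joint): How far friction drags the sprung carriage and slab along the clamp's x, m: 0 at rest, positive forward, stops at +-0.015, 0.8 N per mm. A good forward stroke shows over 0.0015; a file dragged backwards in contact makes it negative (-0.001 fails).
- tray: Dark wooden tray fixed to the table, 224 mm (x) by 154 mm (y) outside, 30 mm high, walls, floor and dividers 4 mm thick. Origin: centre of its underside. Two dividers as high as the walls make three long cells side by side in y, each 216 x 46 mm inside, at y = -50, 0 and +50 mm.
- rest: Grey felt strip 212 x 42 x 3 mm, fixed on the floor of the tray's free cell, whichever of the three that is. Origin: centre of its underside, 4 mm above the table; x along the cell. The file fits either way round, with 6 mm to spare each side and 16 mm beyond the nose if its origin is over this one, and then lies with its origin 3 mm above this one.
- jade_bar: Bystander in one tray cell: plain jade bar, 140 x 26 x 22 mm, loose.
- whetstone: Bystander in another tray cell: two-layer sharpening stone, 150 x 30 x 20 mm, loose.
- bangle_far: Bystander: jade bangle lying flat beyond the file, 76 mm across, 12 mm high, loose.
- brush: Bystander: small brush lying at the far left, loose.
There are look-alikes about, which are no part of the job. There is more than one size of the file; the job needs the largest. There is more than one size of the clamp; the one meant has the size given above.

How it is judged:
On the way, in this order (a step that is already met when the one before it is completed fails the run):
1. first stroke: the file, toe forward, is set on the edge near its toe and pressed so that the slab sinks over 1.5 mm (x of file in the frame of clamp below -0.025 m and x of file_toe in the frame of clamp above 0.02 m and value of joint clamp_press above 0.0015 m and y of file in the frame of clamp between -0.025 and 0.025 m and angle between file's own z axis and vertical below 0.25 rad), for 0.02 s.
2. first stroke: pressed and moving forward at half length, dragging the carriage forward over 1.5 mm (x of file in the frame of clamp between -0.015 and 0.015 m and value of joint clamp_slide above 0.0015 m and value of joint clamp_press above 0.001 m and y of file in the frame of clamp between -0.025 and 0.025 m and angle between file's own z axis and vertical below 0.25 rad), for 0.02 s.
3. first stroke: still pressed and dragging when the edge is near the heel (x of file in the frame of clamp above 0.025 m and value of joint clamp_slide above 0.0015 m and value of joint clamp_press above 0.001 m and y of file in the frame of clamp between -0.025 and 0.025 m and angle between file's own z axis and vertical below 0.25 rad), for 0.02 s.
4. second stroke: the file, toe forward, is set on the edge near its toe and pressed so that the slab sinks over 1.5 mm (all of step 1), for 0.02 s.
5. second stroke: pressed and moving forward at half length, dragging the carriage forward over 1.5 mm (all of step 2), for 0.02 s.
6. second stroke: still pressed and dragging when the edge is near the heel (all of step 3), for 0.02 s.
7. third stroke: the file, toe forward, is set on the edge near its toe and pressed so that the slab sinks over 1.5 mm (all of step 4), for 0.02 s.
8. third stroke: pressed and moving forward at half length, dragging the carriage forward over 1.5 mm (all of step 5), for 0.02 s.
9. third stroke: still pressed and dragging when the edge is near the heel (all of step 6), for 0.02 s.
At the end, for the whole second after the job is handed in: After three forward strokes the file lies flat and still in the free tray cell on the felt strip: within 35 mm of the strip's middle along the cell and 9 mm across it, origin less than 7 mm above the strip's underside, tilted less than 0.08 rad (x of file in the frame of rest between -0.035 and 0.035 m and y of file in the frame of rest between -0.009 and 0.009 m and z of file in the frame of rest below 0.007 m and angle between file's own z axis and vertical below 0.08 rad and linear speed of file below 0.02 m/s); the robot touches nothing.
It fails at once if the jade is dragged backwards (carriage beyond -1 mm) (value of joint clamp_slide below -0.001 m).
It fails at once if the slab is pressed hard down (13.5 mm or more) (value of joint clamp_press above 0.0135 m).
It fails at once if the fingers or arm push on the clamp or jade (over 2 N) (contact force between any of the fingers, the arm and clamp above 2 N).
It fails at once if the file knocks the tray's walls or dividers (over 10 N) or the file is dropped (faster than 0.6 m/s while its underside is under 50 mm above the table) (contact force between file and tray above 10 N or (linear speed of file above 0.6 m/s and height (world z) of file below 0.05 m)).
It fails at once if a bystander is moved more than 30 mm (distance of any of jade_bar, whetstone, bangle_far, brush from where it was at the start of the episode above 0.03 m).
It also fails if it takes over 58 s, if anything falls off the work surface, if the arm or the gripper's body presses on something with over 40 N, if the wrist force passes 120 N, or if a joint passes its speed limit or range.

## Working session

There is one attempt and no reset: what is moved stays moved. The work goes in short steps, Python scripts to look and compute and a tool call to move; the robot and the scene stay as the last step left them, time stands still between calls to the robot, and variables do not carry over. Pictures are saved under pics/ and viewed, and the job is handed in when it is done.

Besides the shell and the picture viewer there is one more tool, called after "Request:" in YAML: its name, and indented under it one key for each argument. arm_command: Moves the arm, as the interface text tells. Its arguments: {"type":"object","properties":{"offset":{"type":"array"},"spin":{"type":"array"},"claw":{"type":"number"}},"required":["offset","spin"]}

```bash
mkdir -p pics; ls
python3 - <<'E'
from rig import manip
import cv2,numpy as np
s=manip.get_state();print({k:np.round(v,3) for k,v in s.items()})
for n in("scene","top","wrist"):
    p=manip.camera_params(n);print(n,p)
    cv2.imwrite(f"pics/{n}0.png",manip.read_camera(n)[:,:,::-1])
E
```

```text
pics
{'time_s': np.float64(0.0), 'joint_positions': array([ 1.153,  0.592,  0.048,  1.61 , -0.033,  0.943, -0.034]), 'joint_velocities': array([-0.001,  0.   ,  0.001, -0.001,  0.001,  0.001, -0.001]), 'joint_torque': array([-1.0000e-03, -5.4868e+01,  1.5460e+00, -1.9812e+01,  1.0000e-02,
        9.0000e-03,  0.0000e+00]), 'ee_pos': array([ 0.231, -0.686,  0.238]), 'eef_rot': array([-0.698, -0.115,  0.698, -0.114]), 'ft_force': array([-0.174, -0.251,  0.047]), 'wrist_torque': array([ 0.001, -0.009,  0.027]), 'grip_width': np.float64(0.085)}
scene {'fovy': 53.86037602271819, 'cx': 322.6307703640468, 'cy': 237.2604489590262, 'extrinsics': array([[ 0.19354096, -0.57893941,  0.79206758,  1.41929816],
       [ 0.98088237,  0.13087963, -0.1440149 , -0.07888024],
       [-0.02028961,  0.80479791,  0.59320203,  0.72776238],
       [ 0.        ,  0.        ,  0.        ,  1.        ]])}
top {'fovy': 56.44243157911896, 'cx': 320.35025410367496, 'cy': 237.81023455043274, 'extrinsics': array([[-0.00858124,  0.99653388, -0.08274408,  0.51920361],
       [-0.99977332, -0.01016257, -0.01870895,  0.061255  ],
       [-0.019485  ,  0.08256478,  0.9963952 ,  1.00889069],
       [ 0.        ,  0.        ,  0.        ,  1.        ]])}
wrist {'fovy': 68.09694496975912, 'cx': 317.96498282900274, 'cy': 239.33268536922694, 'extrinsics': array([[ 0.31972023,  0.90861016,  0.26871276,  0.29981618],
       [-0.9475057 ,  0.30762519,  0.08717623, -0.66292721],
       [-0.0034536 , -0.28247887,  0.9592673 ,  0.37229575],
       [ 0.        ,  0.        ,  0.        ,  1.        ]])}
```

View pics/top0.png

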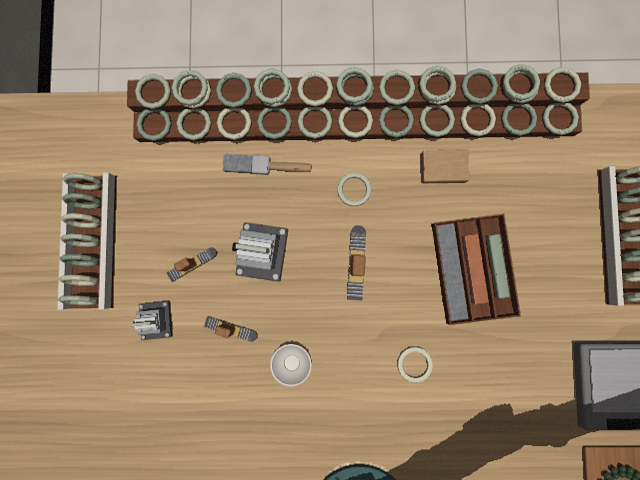

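View pics/scene0.png

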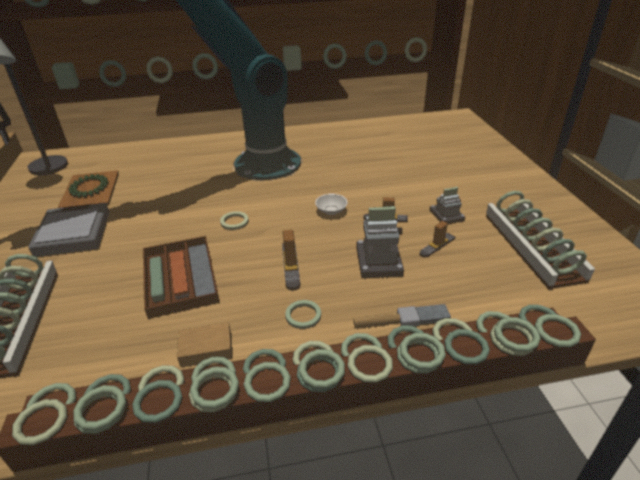

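View pics/wrist0.png

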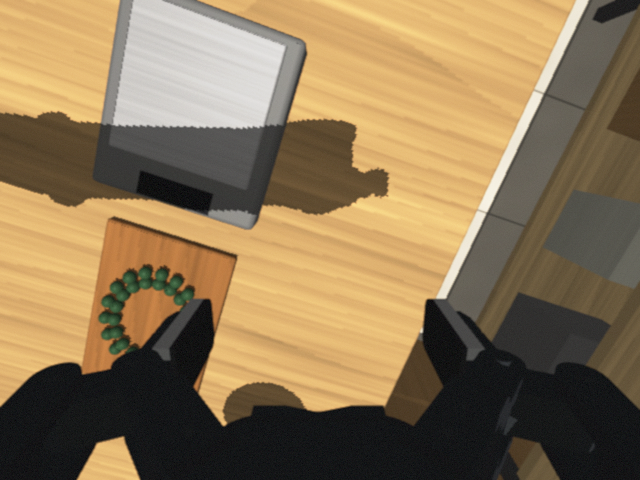

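```bash
cat > h.py <<'E'
import numpy as np,cv2
from rig import manip
def ray(n,u,v,P=None):
    p=P or manip.camera_params(n);f=240/np.tan(np.radians(p["fovy"]/2));E=np.array(p["extrinsics"])
    d=E[:3,:3]@np.array([(u-p["cx"])/f,-(v-p["cy"])/f,-1]);return E[:3,3],d
def pz(n,u,v,z,P=None):
    o,d=ray(n,u,v,P);return o+d*(z-o[2])/d[2]
def proj(n,X,P=None):
    p=P or manip.camera_params(n);f=240/np.tan(np.radians(p["fovy"]/2));E=np.array(p["extrinsics"])
    c=E[:3,:3].T@(np.array(X)-E[:3,3]);return p["cx"]+f*c[0]/-c[2],p["cy"]-f*c[1]/-c[2]
E
python3 - <<'E'
import cv2
t=cv2.imread("pics/top0.png")
a=t[210:330,210:390]; cv2.imwrite("pics/c1.png",cv2.resize(a,None,fx=4.4,fy=4.4,interpolation=cv2.INTER_CUBIC))
a=t[200:340,420:540]; cv2.imwrite("pics/c2.png",cv2.resize(a,None,fx=4,fy=4,interpolation=cv2.INTER_CUBIC))
s=cv2.imread("pics/scene0.png")
a=s[180:330,260:460]; cv2.imwrite("pics/c3.png",cv2.resize(a,None,fx=4,fy=4,interpolation=cv2.INTER_CUBIC))
E
```

```text
(no output)
```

View pics/c1.png

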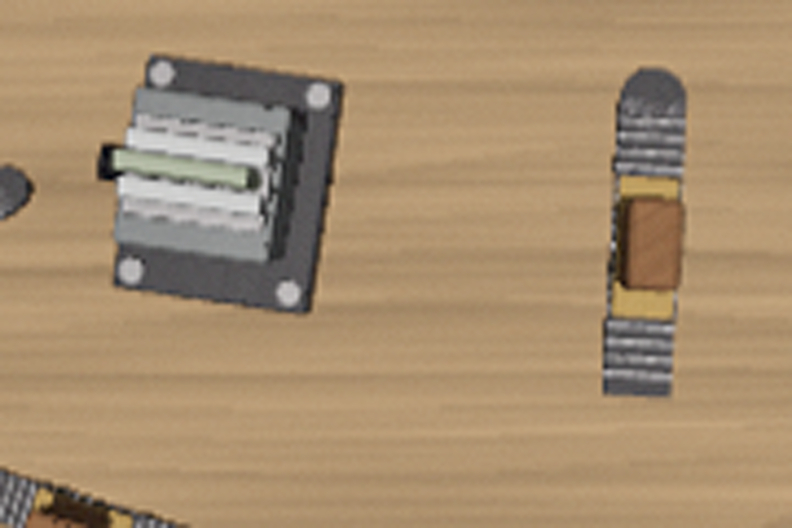

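View pics/c2.png

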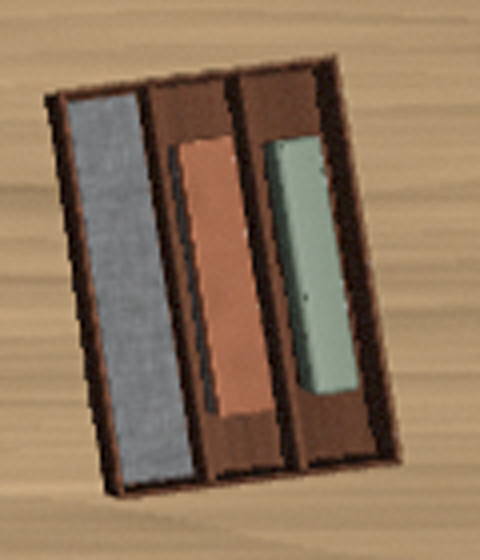

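View pics/c3.png

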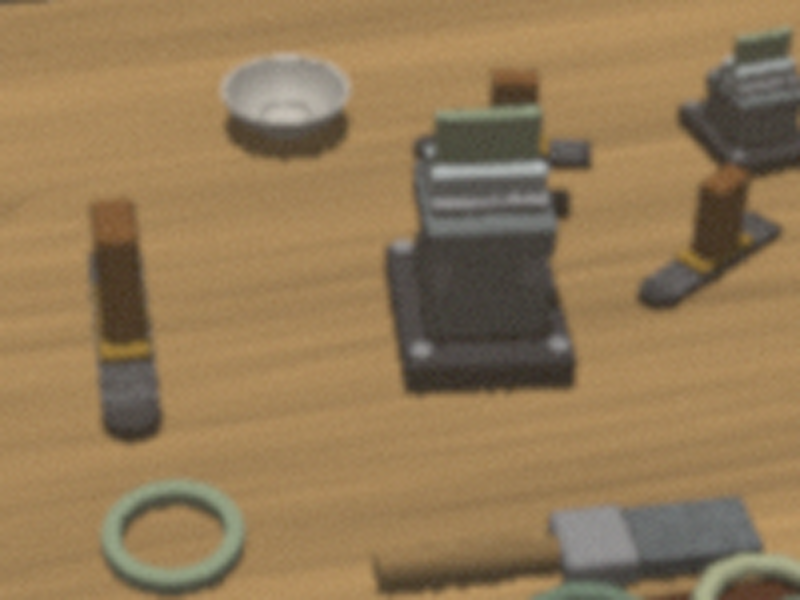

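Run:
```python
from h import *
c1=lambda U,V:((U+.5)/4.4-.5+210,(V+.5)/4.4-.5+210)
c2=lambda U,V:((U+.5)/4-.5+420,(V+.5)/4-.5+200)
r=lambda x:np.round(x,4)
print("clamp base")
for z in(0.01,0.02,.03):
    P=[pz("top",*c1(*q),z) for q in[(150,57),(343,83),(308,312),(114,286)]]
    print(z,r(np.mean(P,0)),[r(np.linalg.norm(P[i]-P[(i+1)%4])) for i in range(4)],[r(np.arctan2(*(P[i]-P[j])[[1,0]])) for i,j in((0,3),(1,2))],[r(np.arctan2(*(P[i]-P[j])[[0,1]])) for i,j in((0,1),(3,2))])
print("file sole")
h=[pz("top",*c1(*q),0.012) for q in[(603,393),(671,396),(655,67)]]
hm=(h[0]+h[1])/2;d=h[2]-hm;L=np.linalg.norm(d);print(r(hm),r(h[2]),L,np.linalg.norm(h[0]-h[1]),"yaw",np.arctan2(d[1],d[0]),"org",hm+d/L*.075)
g=[pz("top",*c1(*q),0.092) for q in[(629,197),(683,200),(680,291),(624,286)]]
print("grip",r(np.mean(g,0)),[r(np.linalg.norm(g[i]-g[(i+1)%4])) for i in range(4)])
print("tray")
P=[pz("top",*c2(*q),.03) for q in[(46,94),(336,57),(402,463),(112,496)]]
print(r(np.mean(P,0)),[r(np.linalg.norm(P[i]-P[(i+1)%4])) for i in range(4)],[r(np.arctan2(*(P[i]-P[j])[[1,0]])) for i,j in((0,3),(1,2))],[r(np.arctan2(*(P[i]-P[j])[[0,1]])) for i,j in((0,1),(3,2))])
P=[pz("top",*c2(*q),.007) for q in[(67,103),(137,94),(193,478),(122,487)]]
print("felt",r(np.mean(P,0)),[r(np.linalg.norm(P[i]-P[(i+1)%4])) for i in range(4)],[r(np.arctan2(*(P[i]-P[j])[[1,0]])) for i,j in((0,3),(1,2))])
t=cv2.imread("pics/top0.png")[230:270,225:285];cv2.imwrite("pics/d1.png",cv2.resize(t,None,fx=12,fy=12,interpolation=cv2.INTER_CUBIC))
t=cv2.imread("pics/scene0.png")[195:245,355:405];cv2.imwrite("pics/d2.png",cv2.resize(t,None,fx=12,fy=12,interpolation=cv2.INTER_CUBIC))
```

```text
clamp base
0.01 [0.5729 0.212  0.01  ] [np.float64(0.1001), np.float64(0.1178), np.float64(0.0997), np.float64(0.1182)] [np.float64(-0.1503), np.float64(-0.1538)] [np.float64(0.1448), np.float64(0.1406)]
0.02 [0.5723 0.2105 0.02  ] [np.float64(0.0991), np.float64(0.1166), np.float64(0.0987), np.float64(0.117)] [np.float64(-0.1503), np.float64(-0.1538)] [np.float64(0.1448), np.float64(0.1406)]
0.03 [0.5718 0.209  0.03  ] [np.float64(0.0981), np.float64(0.1154), np.float64(0.0977), np.float64(0.1158)] [np.float64(-0.1503), np.float64(-0.1538)] [np.float64(0.1448), np.float64(0.1406)]
file sole
[0.465 0.006 0.012] [ 0.6303 -0.0057  0.012 ] 0.1656573823398845 0.03411417177606914 yaw -0.0701461093631726 org [0.53981915 0.00070302 0.012     ]
grip [0.5389 0.0015 0.092 ] [np.float64(0.0251), np.float64(0.0422), np.float64(0.026), np.float64(0.0414)]
tray
[ 0.5302 -0.2565  0.03  ] [np.float64(0.1596), np.float64(0.2215), np.float64(0.1563), np.float64(0.2197)] [np.float64(0.1325), np.float64(0.1172)] [np.float64(-0.1171), np.float64(-0.1057)]
felt [ 0.5236 -0.2118  0.007 ] [np.float64(0.0395), np.float64(0.2142), np.float64(0.0393), np.float64(0.2142)] [np.float64(0.1112), np.float64(0.1104)]
```

View pics/d1.png

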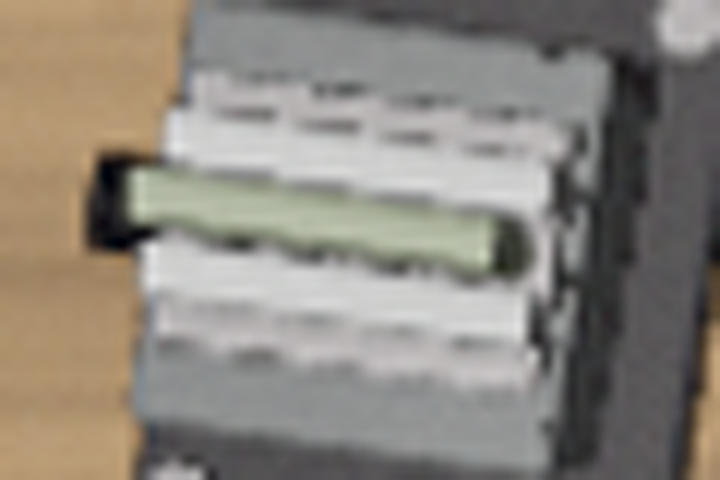

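View pics/d2.png

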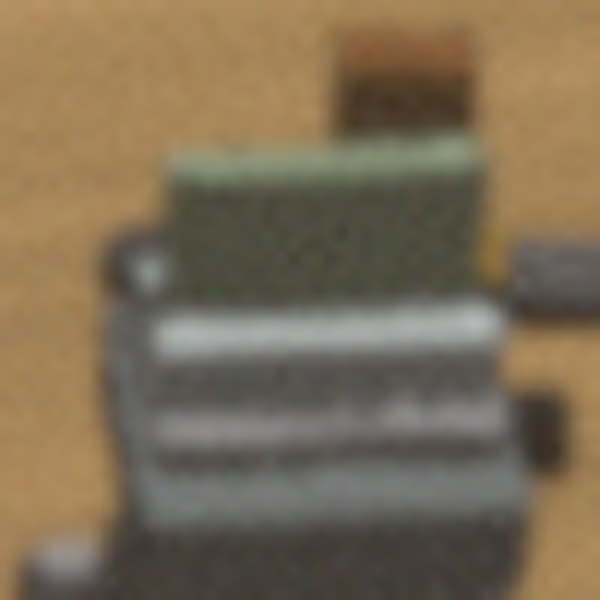

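Run:
```python
from h import *
def tri(a,b):
    o1,d1=ray("top",*a);o2,d2=ray("scene",*b)
    A=np.stack([d1,-d2],1);k=np.linalg.lstsq(A,o2-o1,rcond=None)[0]
    p,q=o1+k[0]*d1,o2+k[1]*d2;return (p+q)/2,np.linalg.norm(p-q)
A=lambda U,V:((U+.5)/12-.5+225,(V+.5)/12-.5+230)
B=lambda U,V:((U+.5)/12-.5+355,(V+.5)/12-.5+195)
print("jade L",tri(A(130,197),B(485,153)));print("R",tri(A(495,243),B(169,168)));c=tri(A(312,220),B(327,160));print(c)
C1=lambda U,V:((U+.5)/4.4-.5+210,(V+.5)/4.4-.5+210);C3=lambda U,V:((U+.5)/4-.5+260,(V+.5)/4-.5+180)
print("grip",tri(C1(654,244),C3(114,220)))
for z in(.13,.14,.15,.16):
  p,q=pz("top",*A(130,197),z),pz("top",*A(495,243),z);print(z,(p+q)/2,np.linalg.norm(p-q),np.arctan2(-(p-q)[0],(p-q)[1]))
```

```text
jade L (array([0.5761388 , 0.24071864, 0.15251673]), np.float64(0.0008992533815664513))
R (array([0.56819555, 0.18203108, 0.15266974]), np.float64(0.0007438495139186317))
(array([0.57215079, 0.21137372, 0.15269688]), np.float64(0.000884117600406783))
grip (array([0.53867753, 0.00096198, 0.08883693]), np.float64(0.0006142785951581514))
0.13 [0.57365611 0.21575233 0.13      ] 0.06084205110988869 -0.13469538987912225
0.14 [0.57303655 0.21399447 0.14      ] 0.06014979152100036 -0.13469538987912222
0.15 [0.572417  0.2122366 0.15     ] 0.05945753193211207 -0.13469538987912216
0.16 [0.57179744 0.21047873 0.16      ] 0.05876527234322373 -0.13469538987912028
```

```bash
cat >> h.py <<'E'
from scipy.spatial.transform import Rotation as R
def goto(x,y,z,yaw):
    """print shift in tool axes mm and spin so that tool y (mod pi) has world yaw 'yaw' + 90deg"""
    s=manip.get_state();M=R.from_quat(s["eef_rot"]).as_matrix();p=np.array(s["ee_pos"])
    d=np.array([x,y,z])-p;yy=np.arctan2(M[1,1],M[0,1])-np.pi/2
    e=(yaw-yy+np.pi/2)%np.pi-np.pi/2
    print("t",s["time_s"],"tcp",np.round(p,4),"fileyaw",round(yy,4),"toolx",np.round(M[:,0],4),"tooly",np.round(M[:,1],3))
    print("shift mm",np.round(M.T@d*1000,1),"spin",round(-e,4),"f",np.round(s["ft_force"],2),"grip",round(float(s["grip_width"]),4))
E
python3 - <<'E'
from h import *
goto(.5385,.001,.24,-.07)
s=manip.get_state();print(R.from_quat(s["eef_rot"]).as_matrix().round(3))
E
```

```text
t 0.15 tcp [ 0.2312 -0.6865  0.2384] fileyaw -2.8167 toolx [-6.0e-04  1.6e-03 -1.0e+00] tooly [ 0.319 -0.948 -0.002]
shift mm [  -0.7 -553.5 -510.7] spin 0.3949 f [ 0.47 -0.84 -0.64] grip 0.0853
[[-0.001  0.319 -0.948]
 [ 0.002 -0.948 -0.319]
 [-1.    -0.002  0.   ]]
```

Request:
arm_command:
  offset:
    - [0, -42.6, -39.3]
    - [0, -42.6, -39.3]
    - [0, -42.6, -39.3]
    - [0, -42.6, -39.3]
    - [0, -42.6, -39.3]
    - [0, -42.6, -39.3]
    - [0, -42.6, -39.3]
    - [0, -42.6, -39.3]
    - [0, -42.6, -39.3]
    - [0, -42.6, -39.3]
    - [0, -42.6, -39.3]
    - [0, -42.6, -39.3]
    - [0, -42.6, -39.3]
    - [0, 0, 0]
    - [0, 0, 0]
    - [0, 0, 0]
  spin: [0, 0, 0, 0, 0, 0, 0, 0, 0, 0, 0, 0, 0, 0.131, 0.131, 0.131]
  claw: -1

```text
time_s: 2.15
ee_pos: [0.5494, 0.0238, 0.2351]
eef_rot: [0.707, -0.028, -0.706, -0.029]
ft_force: [0.3, -0.4, 0.2]
grip_width: 0.0855
```

Run:
```python
from h import *
goto(.5385,.001,.24,-.07)
print(np.round(manip.get_state()["joint_positions"],2))
P=manip.camera_params("wrist");cv2.imwrite("pics/w1.png",manip.read_camera("wrist")[:,:,::-1])
import pickle;pickle.dump(P,open("pw1.pkl","wb"));print(proj("wrist",(.5385,.001,.092),P))
```

```text
t 2.15 tcp [0.5494 0.0238 0.2351] fileyaw -3.221 toolx [ 9.0e-04  1.3e-03 -1.0e+00] tooly [-0.079 -0.997 -0.001]
shift mm [-4.9 23.6  9.1] spin -0.0094 f [ 0.27 -0.44  0.24] grip 0.0855
[-0.13  0.38  0.01  2.01 -0.01  0.75 -1.77]
(np.float64(348.6769961261021), np.float64(238.98590427977976))
```

View pics/w1.png

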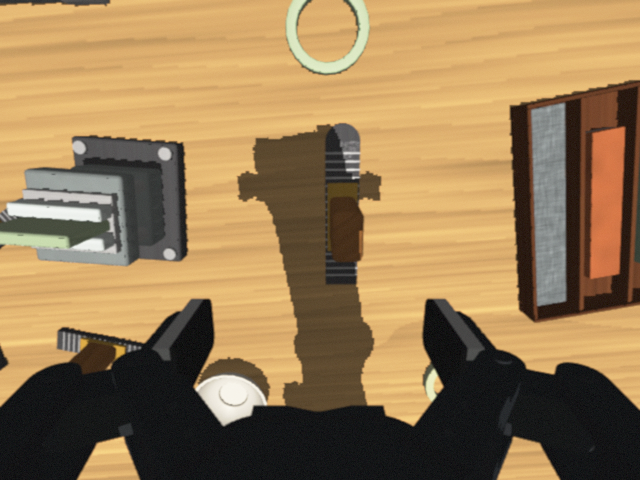

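Run:
```python
from h import *
import pickle;P=pickle.load(open("pw1.pkl","rb"))
a=[pz("wrist",*q,0.012,P) for q in((326,284),(356.5,283.5),(342,123))]
m=(a[0]+a[1])/2;d=a[2]-m;L=np.linalg.norm(d);print(m,a[2],L,np.linalg.norm(a[0]-a[1]),np.arctan2(d[1],d[0]),m+d/L*.075)
t=cv2.imread("pics/w1.png")
cv2.imwrite("pics/w1b.png",cv2.resize(t[110:300,280:420],None,fx=3,fy=3,interpolation=cv2.INTER_CUBIC))
cv2.imwrite("pics/w1c.png",cv2.resize(t[70:340,490:640],None,fx=2.2,fy=2.2,interpolation=cv2.INTER_CUBIC))
```

```text
[0.46451965 0.00666212 0.012     ] [ 0.63051749 -0.00408407  0.012     ] 0.16634531864219088 0.03318234810310291 -0.06464667739168291 [0.53936298 0.00181699 0.012     ]
```

View pics/w1b.png

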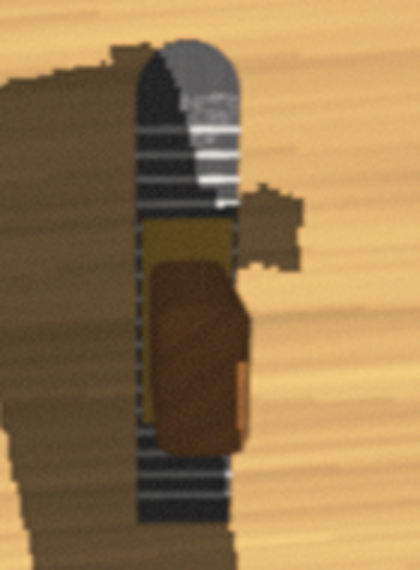

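Request:
arm_command:
  offset:
    - [0, 23.6, 9.1]
    - [62, 0, 0]
    - [62, 0, 0]
  spin: [-0.009, 0, 0]

```text
time_s: 2.58
ee_pos: [0.5447, 0.001, 0.1138]
eef_rot: [0.713, -0.023, -0.701, -0.025]
ft_force: [0.4, 0.1, -0.5]
grip_width: 0.0855
```

Run:
```python
from h import *
goto(.539,.0013,.05,-.067)
```

```text
t 2.575 tcp [0.5447 0.001  0.1138] fileyaw -3.2084 toolx [ 0.0166  0.002  -0.9999] tooly [-0.067 -0.998 -0.003]
shift mm [63.6  0.3  6.7] spin 0.0002 f [ 0.37  0.09 -0.47] grip 0.0855
```

Request:
arm_command:
  offset:
    - [32, 0, 3]
    - [30, 0, 3]
    - [0, 0, 0]
  spin: [0, 0, 0]

```text
time_s: 2.95
ee_pos: [0.5362, 0.001, 0.0456]
eef_rot: [0.71, -0.021, -0.704, -0.023]
ft_force: [-0.4, -0.4, -0.4]
grip_width: 0.0854
```

Run:
```python
from h import *
goto(.539,.0013,.05,-.067)
```

```text
t 2.95 tcp [0.5362 0.001  0.0456] fileyaw -3.2038 toolx [ 0.0078  0.0017 -1.    ] tooly [-0.062 -0.998 -0.002]
shift mm [-4.3 -0.5 -2.8] spin 0.0048 f [-0.41 -0.4  -0.43] grip 0.0854
```

Request:
arm_command:
  offset:
    - [-4.3, -0.5, -2.8]
    - [0, 0, 0]
  spin: [0.005, 0]

```text
time_s: 3.2
ee_pos: [0.5411, 0.0012, 0.0522]
eef_rot: [0.711, -0.023, -0.703, -0.024]
ft_force: [0.9, -0.4, -0.1]
grip_width: 0.0852
```

Run:
```python
from h import *
goto(.539,.0013,.05,-.067)
```

```text
t 3.2 tcp [0.5411 0.0012 0.0522] fileyaw -3.2082 toolx [ 0.0117  0.0019 -0.9999] tooly [-0.067 -0.998 -0.003]
shift mm [2.2 0.1 2.1] spin 0.0004 f [ 0.88 -0.39 -0.1 ] grip 0.0852
```

Request:
arm_command:
  offset:
    - [0, 0, 0]
    - [0, 0, 0]
    - [0, 0, 0]
    - [0, 0, 0]
    - [0, 0, 0]
    - [0, 0, 0]
    - [0, 0, 0]
    - [0, 0, 0]
  spin: [0, 0, 0, 0, 0, 0, 0, 0]
  claw: 1

```text
time_s: 4.2
ee_pos: [0.543, 0.0012, 0.055]
eef_rot: [0.713, -0.022, -0.701, -0.024]
ft_force: [-0.2, 0.5, 0.2]
grip_width: 0.0252
```

Run:
```python
from h import *
goto(.539,.0013,.05,-.067)
```

```text
t 4.2 tcp [0.543  0.0012 0.055 ] fileyaw -3.2077 toolx [ 0.0169  0.0022 -0.9999] tooly [-0.066 -0.998 -0.003]
shift mm [4.9 0.2 4.1] spin 0.0009 f [-0.21  0.49  0.23] grip 0.0252
```

Request:
arm_command:
  offset:
    - [-20, 0, 0]
    - [-40, 0, 0]
    - [-50, 0, 0]
    - [-50, 0, 0]
    - [0, 0, 0]
    - [0, 0, 0]
  spin: [0, 0, 0, 0, 0, 0]

```text
time_s: 4.95
ee_pos: [0.5357, 0.0009, 0.2148]
eef_rot: [0.708, -0.023, -0.705, -0.024]
ft_force: [0.1, 0.7, -3.4]
grip_width: 0.0256
```

Run:
```python
from h import *
goto(.49,.22,.25,-.145)
P=manip.camera_params("wrist");cv2.imwrite("pics/w2.png",manip.read_camera("wrist")[:,:,::-1])
cv2.imwrite("pics/s2.png",manip.read_camera("scene")[:,:,::-1])
import pickle;pickle.dump(P,open("pw2.pkl","wb"))
goto(.49,.22,.25,-.145)
```

```text
t 4.95 tcp [0.5357 0.0009 0.2148] fileyaw -3.2077 toolx [ 0.0046  0.0017 -1.    ] tooly [-0.066 -0.998 -0.002]
shift mm [ -35.  -215.7   59.9] spin 0.0789 f [ 0.13  0.72 -3.39] grip 0.0256
t 5.05 tcp [0.536  0.0009 0.2144] fileyaw -3.2077 toolx [ 0.0044  0.0016 -1.    ] tooly [-0.066 -0.998 -0.002]
shift mm [ -35.4 -215.6   60.2] spin 0.0789 f [ 0.39  0.2  -3.17] grip 0.0255
```

View pics/w2.png

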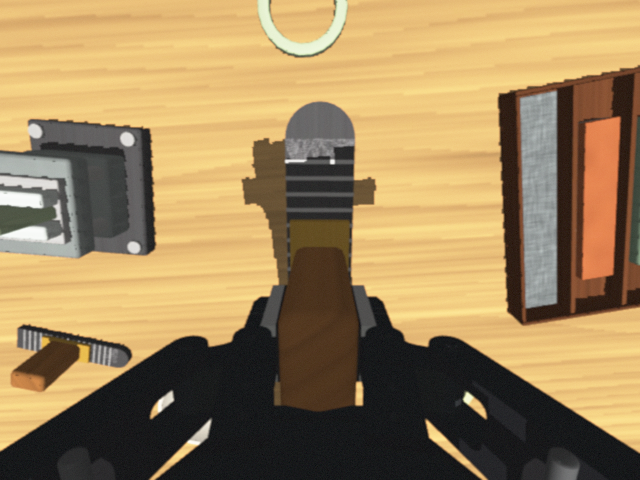

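View pics/s2.png

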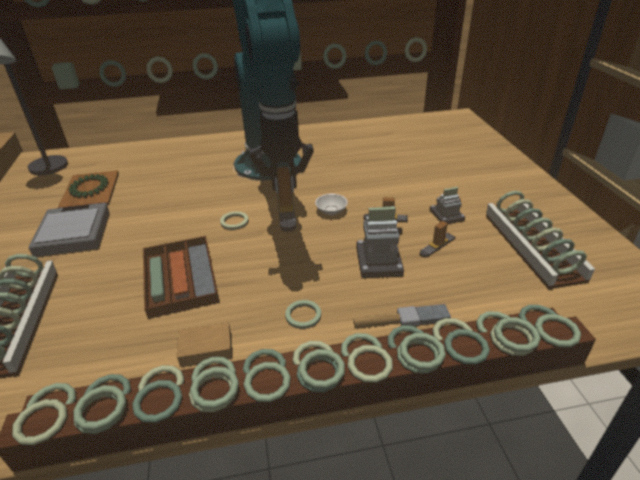

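Run:
```python
from h import *
import pickle;P=pickle.load(open("pw2.pkl","rb"))
t=np.array([.5358,.0009]);u=np.array([np.cos(.066),-np.sin(.066)]);v=np.array([-u[1],u[0]])
for z in(.165,.172,.178):
  n=pz("wrist",320,101,z,P)[:2]-t;a=pz("wrist",285.5,210,z,P)[:2]-t;b=pz("wrist",354,210,z,P)[:2]-t
  print(z,"nose fwd",n@u,"lat",n@v,"w",np.linalg.norm(a-b),"mid",(a+b)/2@v)
```

```text
0.165 nose fwd 0.08800220979054366 lat 0.00023016593389003025 w 0.03612627494040125 mid 0.0002550455244054331
0.172 nose fwd 0.08737635305870999 lat 0.0002470468716895035 w 0.034753491412452604 mid 0.00027098104804035116
0.178 nose fwd 0.08683990443142407 lat 0.00026151624694620095 w 0.033576819817068046 mid 0.0002846400682988475
```

Request:
arm_command:
  offset:
    - [-30, -30, 3]
    - [0, -40, 2]
    - [0, -40, 2]
    - [0, -40, 2]
    - [0, -30, 0]
    - [0, -10, 0]
    - [0, 0, 0]
  spin: [0, 0.02, 0.02, 0.02, 0.018, 0, 0]

```text
time_s: 5.92
ee_pos: [0.539, 0.1923, 0.2321]
eef_rot: [-0.699, 0.056, 0.711, 0.05]
ft_force: [0.2, -1.2, -2.9]
grip_width: 0.0253
```

Run:
```python
from h import *
goto(.53,.2175,.235,-.145)
```

```text
t 5.925 tcp [0.539  0.1923 0.2321] fileyaw -3.2915 toolx [-0.0187 -0.0066 -0.9998] tooly [-0.149 -0.989  0.009]
shift mm [ -2.9 -23.6  12.7] spin -0.0049 f [ 0.15 -1.24 -2.86] grip 0.0253
```

Request:
arm_command:
  offset:
    - [0, -10, 5]
    - [0, -8, 4]
    - [0, -5, 3]
    - [0, 0, 0]
    - [0, 0, 0]
  spin: [-0.005, 0, 0, 0, 0]

```text
time_s: 6.55
ee_pos: [0.5295, 0.2135, 0.2316]
eef_rot: [-0.698, 0.057, 0.712, 0.049]
ft_force: [-0.2, -0.5, -2.8]
grip_width: 0.0255
```

Run:
```python
from h import *
goto(.53,.2175,.220,-.145)
```

```text
t 6.55 tcp [0.5295 0.2135 0.2316] fileyaw -3.2916 toolx [-0.0205 -0.0094 -0.9997] tooly [-0.149 -0.989  0.012]
shift mm [11.5 -4.2 -0.1] spin -0.0051 f [-0.22 -0.48 -2.82] grip 0.0255
```

Request:
arm_command:
  offset:
    - [6, -2, 0]
    - [6, -2, 0]
    - [3, 0, 0]
    - [1, 0, 0]
  spin: [-0.005, 0, 0, 0]

```text
time_s: 7.05
ee_pos: [0.5301, 0.2168, 0.2142]
eef_rot: [-0.698, 0.056, 0.712, 0.048]
ft_force: [0.3, 0.2, -2.9]
grip_width: 0.0254
```

Run:
```python
from h import *
goto(.53,.2175,.212,-.145)
cv2.imwrite("pics/s3.png",cv2.resize(manip.read_camera("scene")[140:300,280:480,::-1],None,fx=4,fy=3.7))
cv2.imwrite("pics/w3.png",manip.read_camera("wrist")[:,:,::-1])
```

```text
t 7.05 tcp [0.5301 0.2168 0.2142] fileyaw -3.2874 toolx [-0.0206 -0.0099 -0.9997] tooly [-0.145 -0.989  0.013]
shift mm [ 2.2 -0.7  0.1] spin -0.0009 f [ 0.28  0.17 -2.89] grip 0.0254
```

View pics/s3.png

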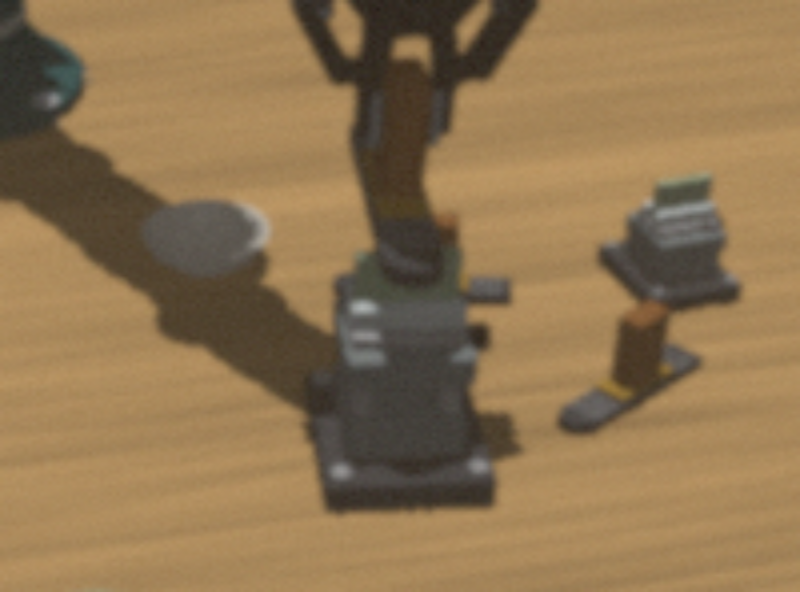

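View pics/w3.png

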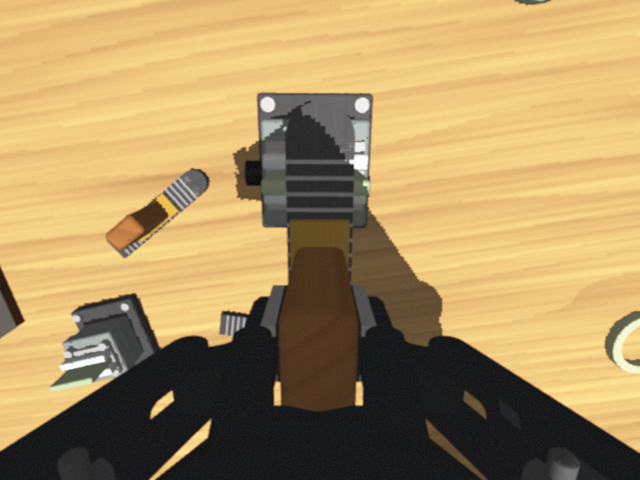

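Request:
arm_command:
  offset:
    - [2, -0.5, 0]
    - [1, 0, -0.5]
    - [1, 0, -0.5]
  spin: [0, 0, 0]

```text
time_s: 7.52
ee_pos: [0.5315, 0.2173, 0.2108]
eef_rot: [-0.699, 0.055, 0.712, 0.048]
ft_force: [-0.0, -0.0, -0.7]
grip_width: 0.0255
```

Request:
arm_command:
  offset:
    - [1.5, 0, -0.3]
    - [1, 0, -0.3]
  spin: [0, 0]

```text
time_s: 7.78
ee_pos: [0.5322, 0.2172, 0.2088]
eef_rot: [-0.699, 0.055, 0.712, 0.048]
ft_force: [-1.8, -1.3, 0.5]
grip_width: 0.0253
```

Request:
arm_command:
  offset:
    - [1.5, 0, -1]
    - [1.5, 0, -4]
    - [0.5, 0, -8]
    - [0.3, 0, -10]
  spin: [0, 0, 0, 0]

```text
time_s: 8.28
ee_pos: [0.5544, 0.2146, 0.2047]
eef_rot: [-0.698, 0.055, 0.713, 0.047]
ft_force: [-1.6, -0.2, 2.1]
grip_width: 0.0251
```

```bash
cat >> h.py <<'E'
def rel():
    s=manip.get_state();M=R.from_quat(s["eef_rot"]).as_matrix();p=np.array(s["ee_pos"])
    u=np.array([np.cos(-.145),np.sin(-.145)]);v=np.array([-u[1],u[0]])
    f=p[:2]-.0045*u-np.array([.5722,.2115]);tl=M[:2,0]@u
    F=np.array(s["ft_force"])
    print("t",s["time_s"],"file x,y in clamp mm",np.round([f@u*1e3,f@v*1e3],1),"z",round(p[2]*1e3,1),"tilt",round(tl,4),"lat",round(M[:2,0]@v,4),"yaw",round(np.arctan2(M[1,1],M[0,1])+np.pi/2,4),"F fwd",round(F[:2]@u,2),"Fz",round(F[2]+3,2))
E
python3 -c "
from h import *
rel()"
```

```text
t 8.275 file x,y in clamp mm [-22.6   0.5] z 204.7 tilt -0.0202 lat -0.0116 yaw -0.1445 F fwd -1.6 Fz 5.11
```

Request:
arm_command:
  offset:
    - [0.4, 0, -10]
    - [0.3, 0, -10]
    - [0.3, 0, -10]
  spin: [0, 0, 0]

```text
time_s: 8.65
ee_pos: [0.5866, 0.2101, 0.203]
eef_rot: [-0.698, 0.055, 0.713, 0.048]
ft_force: [-2.9, 0.3, 2.6]
grip_width: 0.0251
```

```bash
python3 -c "
from h import *
rel()"
```

```text
t 8.65 file x,y in clamp mm [10.   0.7] z 203.0 tilt -0.0204 lat -0.0113 yaw -0.145 F fwd -2.95 Fz 5.55
```

Request:
arm_command:
  offset:
    - [0.2, 0, -10]
    - [0.2, 0, -10]
    - [0.2, 0, -10]
  spin: [0, 0, 0]

```text
time_s: 9.02
ee_pos: [0.6181, 0.2054, 0.2014]
eef_rot: [-0.697, 0.055, 0.713, 0.048]
ft_force: [-2.5, -0.8, 1.2]
grip_width: 0.0253
```

```bash
python3 -c "
from h import *
rel()"
```

```text
t 9.025 file x,y in clamp mm [41.8  0.6] z 201.4 tilt -0.0217 lat -0.0115 yaw -0.1454 F fwd -2.39 Fz 4.23
```

Request:
arm_command:
  offset:
    - [-8, 0, -4]
    - [-12, 0, -1]
    - [-6, 0, 10]
    - [0, 0, 25]
    - [0, 0, 25]
    - [0, 0, 18]
    - [0, 0, 5]
    - [0, 0, 0]
  spin: [0, 0, 0, 0, 0, 0, 0, 0]

```text
time_s: 10.02
ee_pos: [0.5404, 0.2159, 0.2314]
eef_rot: [-0.7, 0.055, 0.711, 0.048]
ft_force: [0.2, -0.2, -3.2]
grip_width: 0.0252
```

```bash
python3 -c "
from h import *
rel()"
```

```text
t 10.025 file x,y in clamp mm [-36.6  -0.2] z 231.4 tilt -0.0144 lat -0.011 yaw -0.1458 F fwd 0.25 Fz -0.24
```

Request:
arm_command:
  offset:
    - [6, 0, 8]
    - [7, 0, 2]
    - [3, 0, 0]
    - [0, 0, 0]
  spin: [0, 0, 0, 0]

```text
time_s: 10.52
ee_pos: [0.5316, 0.2167, 0.2139]
eef_rot: [-0.7, 0.056, 0.71, 0.049]
ft_force: [-0.4, -0.2, -2.1]
grip_width: 0.0256
```

```bash
python3 -c "
from h import *
rel()"
```

```text
t 10.525 file x,y in clamp mm [-45.5  -0.7] z 213.9 tilt -0.0133 lat -0.0112 yaw -0.1477 F fwd -0.36 Fz 0.9
```

Request:
arm_command:
  offset:
    - [3, 0, -0.5]
    - [2, 0, -0.5]
    - [2, 0, -1]
    - [1.5, 0, -3]
  spin: [0, 0, 0, 0]

```text
time_s: 11.02
ee_pos: [0.5367, 0.2162, 0.2059]
eef_rot: [-0.7, 0.056, 0.71, 0.049]
ft_force: [-2.6, -0.4, 2.1]
grip_width: 0.0253
```

```bash
python3 -c "
from h import *
rel()"
```

```text
t 11.025 file x,y in clamp mm [-40.3  -0.5] z 205.9 tilt -0.0136 lat -0.0107 yaw -0.1479 F fwd -2.5 Fz 5.08
```

Request:
arm_command:
  offset:
    - [0.8, 0, -8]
    - [0.3, 0, -10]
    - [0.3, 0, -10]
    - [0.3, 0, -10]
  spin: [0, 0, 0, 0]

```text
time_s: 11.52
ee_pos: [0.5762, 0.2111, 0.204]
eef_rot: [-0.7, 0.055, 0.711, 0.049]
ft_force: [-2.5, 0.8, 1.9]
grip_width: 0.0253
```

```bash
python3 -c "
from h import *
rel()"
```

```text
t 11.525 file x,y in clamp mm [-0.5  0.2] z 204.0 tilt -0.0145 lat -0.01 yaw -0.147 F fwd -2.6 Fz 4.91
```

Good depth and drag at half length; on to the heel.

Request:
arm_command:
  offset:
    - [0.3, 0, -10]
    - [0.3, 0, -10]
    - [0.2, 0, -10]
    - [0.2, 0, -10]
  spin: [0, 0, 0, 0]

```text
time_s: 12.02
ee_pos: [0.6183, 0.2047, 0.202]
eef_rot: [-0.699, 0.055, 0.711, 0.049]
ft_force: [-3.3, 0.1, 1.5]
grip_width: 0.0252
```

```bash
python3 -c "
from h import *
rel()"
```

```text
t 12.025 file x,y in clamp mm [42.1 -0.1] z 202.0 tilt -0.0161 lat -0.0102 yaw -0.1477 F fwd -3.25 Fz 4.46
```

Request:
arm_command:
  offset:
    - [-8, 0, -4]
    - [-12, 0, -1]
    - [-6, 0, 10]
    - [0, 0, 25]
    - [0, 0, 25]
    - [0, 0, 20]
    - [0, 0, 12]
    - [0, 0, 0]
  spin: [0, 0, 0, 0, 0, 0, 0, 0]

```text
time_s: 13.02
ee_pos: [0.5301, 0.2169, 0.2318]
eef_rot: [-0.702, 0.055, 0.709, 0.049]
ft_force: [-0.7, 0.1, -1.7]
grip_width: 0.0253
```

```bash
python3 -c "
from h import *
rel()"
```

```text
t 13.025 file x,y in clamp mm [-46.9  -0.8] z 231.8 tilt -0.0097 lat -0.0099 yaw -0.1474 F fwd -0.7 Fz 1.28
```

Request:
arm_command:
  offset:
    - [7, -0.5, -0.5]
    - [7, 0, -0.5]
    - [3, 0, -0.5]
    - [2, 0, -0.5]
  spin: [0, 0, 0, 0]

```text
time_s: 13.52
ee_pos: [0.5348, 0.2163, 0.2114]
eef_rot: [-0.702, 0.056, 0.708, 0.05]
ft_force: [-0.5, -0.1, -2.0]
grip_width: 0.0257
```

```bash
python3 -c "
from h import *
rel()"
```

```text
t 13.525 file x,y in clamp mm [-42.2  -0.7] z 211.4 tilt -0.0073 lat -0.0095 yaw -0.1495 F fwd -0.5 Fz 0.98
```

Request:
arm_command:
  offset:
    - [2, 0, -0.5]
    - [2, 0, -0.5]
    - [2, 0, -1]
  spin: [0, 0, 0]

```text
time_s: 13.9
ee_pos: [0.5371, 0.2159, 0.2059]
eef_rot: [-0.702, 0.056, 0.708, 0.05]
ft_force: [-1.8, -0.4, 0.9]
grip_width: 0.0253
```

```bash
python3 -c "
from h import *
rel()"
```

```text
t 13.9 file x,y in clamp mm [-39.9  -0.7] z 205.9 tilt -0.0074 lat -0.0094 yaw -0.15 F fwd -1.67 Fz 3.88
```

Request:
arm_command:
  offset:
    - [1.2, 0, -6]
    - [0.4, 0, -10]
    - [0.3, 0, -10]
    - [0.3, 0, -10]
  spin: [0, 0, 0, 0]

```text
time_s: 14.4
ee_pos: [0.5736, 0.2114, 0.2037]
eef_rot: [-0.702, 0.055, 0.709, 0.05]
ft_force: [-3.2, 0.5, 1.7]
grip_width: 0.0253
```

```bash
python3 -c "
from h import *
rel()"
```

```text
t 14.4 file x,y in clamp mm [-3.1  0.1] z 203.7 tilt -0.0093 lat -0.0087 yaw -0.1485 F fwd -3.27 Fz 4.74
```

Request:
arm_command:
  offset:
    - [0.3, 0, -10]
    - [0.3, 0, -10]
    - [0.2, 0, -10]
    - [0.2, 0, -10]
  spin: [0, 0, 0, 0]

```text
time_s: 14.9
ee_pos: [0.6159, 0.205, 0.2021]
eef_rot: [-0.701, 0.056, 0.709, 0.05]
ft_force: [-2.5, 0.2, 1.6]
grip_width: 0.0256
```

```bash
python3 -c "
from h import *
rel()"
```

```text
t 14.9 file x,y in clamp mm [39.6 -0.1] z 202.1 tilt -0.0106 lat -0.0087 yaw -0.1492 F fwd -2.47 Fz 4.58
```

Request:
arm_command:
  offset:
    - [-8, 0, -4]
    - [-15, 0, -1]
    - [-20, 0, 0]
    - [-15, 20, 5]
    - [0, 35, 8]
    - [0, 35, 8]
    - [0, 35, 8]
    - [0, 35, 8]
    - [0, 35, 8]
    - [0, 35, 8]
    - [0, 35, 5]
    - [0, 35, 0]
    - [0, 20, 0]
    - [0, 10, 0]
    - [0, 0, 0]
  spin: [0, 0, 0, 0, -0.03, -0.03, -0.03, -0.03, -0.03, -0.03, -0.03, -0.03, -0.02, 0, 0]

```text
time_s: 16.77
ee_pos: [0.5413, -0.1491, 0.2748]
eef_rot: [-0.705, -0.03, 0.707, -0.044]
ft_force: [-0.6, 0.9, -2.1]
grip_width: 0.0253
```

Run:
```python
from h import *
goto(.525,-.2095,.25,.111)
P=manip.camera_params("wrist");cv2.imwrite("pics/w4.png",manip.read_camera("wrist")[:,:,::-1])
import pickle;pickle.dump(P,open("pw4.pkl","wb"))
```

```text
t 16.775 tcp [ 0.5413 -0.1491  0.2748] fileyaw -3.0369 toolx [-0.0013 -0.019  -0.9998] tooly [ 0.105 -0.994  0.019]
shift mm [26.  57.9 22.4] spin -0.0063 f [-0.61  0.9  -2.11] grip 0.0253
```

View pics/w4.png

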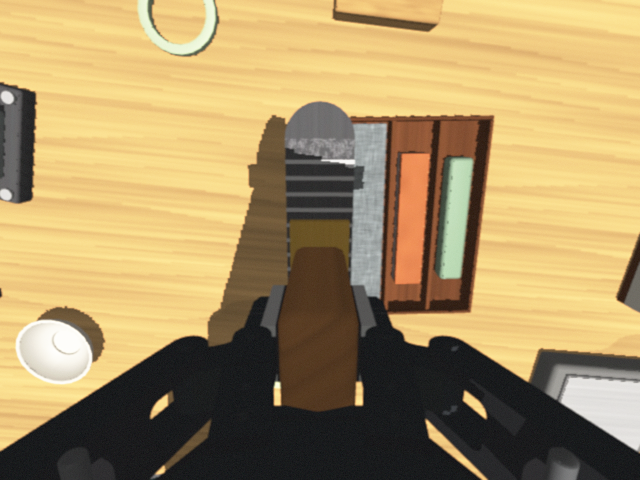

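Run:
```python
import cv2
t=cv2.imread("pics/w4.png");cv2.imwrite("pics/w4b.png",cv2.resize(t[100:330,340:510],None,fx=3.4,fy=2.6,interpolation=cv2.INTER_CUBIC))
```

```text
(no output)
```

View pics/w4b.png

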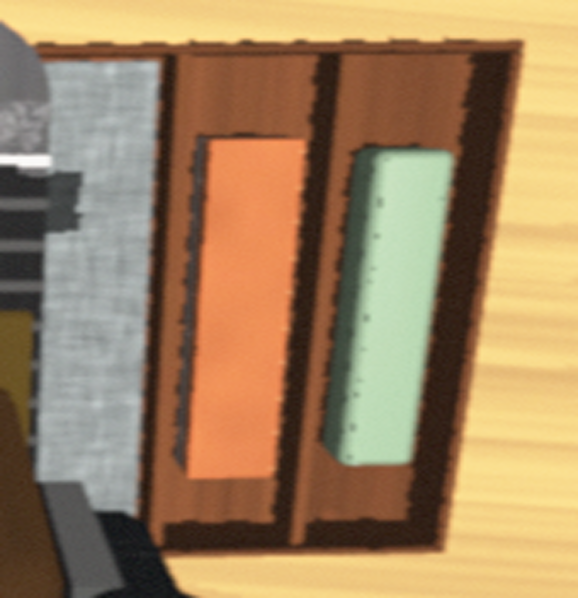

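View pics/w1c.png

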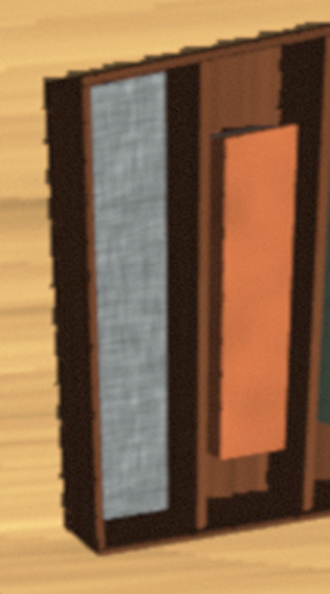

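Run:
```python
from h import *
import pickle;P1=pickle.load(open("pw1.pkl","rb"));P4=pickle.load(open("pw4.pkl","rb"))
w1=lambda U,V,z:pz("wrist",(U+.5)/2.2-.5+490,(V+.5)/2.2-.5+70,z,P1)
w4=lambda U,V,z:pz("wrist",(U+.5)/3.4-.5+340,(V+.5)/2.6-.5+100,z,P4)
r=lambda x:np.round(x,4)
lf,ln=w1(83,78,.03),w1(97,552,.03);print("left rim",r(lf),r(ln),np.linalg.norm(lf-ln),np.arctan2(*(lf-ln)[[1,0]]))
bf,bn=w1(46,78,0),w1(66,527,0);print("left bottom",r(bf),r(bn),np.linalg.norm(bf-bn),np.arctan2(*(bf-bn)[[1,0]]))
rf,rn=w4(523,42,.03),w4(443,550,.03);print("right rim",r(rf),r(rn),np.linalg.norm(rf-rn),np.arctan2(*(rf-rn)[[1,0]]))
print("center",r((lf+ln+rf+rn)/4),"wid",np.linalg.norm(lf-rf),np.linalg.norm(ln-rn))
# divider 1 (between felt & stone) top edges, w1: x 199-207 at z=.03
d=[w1(199,65,.03),w1(207,65,.03),w1(197,528,.03),w1(206,528,.03)];print("div",r(np.mean(d,0)))
print("left rim mid, w1",r((lf+ln)/2))
y=.111;u=np.array([-np.sin(y),np.cos(y)])
c=((lf+ln+rf+rn)/4)[:2];print("felt from centre",c+.05*u,"from left rim",((lf+ln)/2)[:2]-.027*u,"from divider",np.mean(d,0)[:2]+.025*u)
q=[w4(162,60,.03),w4(178,60,.03),w4(148,545,.03),w4(162,545,.03)];print("div w4",r(np.mean(q,0)),np.mean(q,0)[:2]+.025*u)
```

```text
left rim [ 0.6321 -0.1693  0.03  ] [ 0.414  -0.1948  0.03  ] 0.21960445314709082 0.11628727047169864
left bottom [ 0.6344 -0.1696  0.    ] [ 0.4116 -0.1962  0.    ] 0.22429645365583928 0.11884399936330198
right rim [ 0.6499 -0.3204  0.03  ] [ 0.4308 -0.3467  0.03  ] 0.2206143522927311 0.11933978208134154
center [ 0.5317 -0.2578  0.03  ] wid 0.15219313800031176 0.15286931225529155
div [ 0.5282 -0.2303  0.03  ]
left rim mid, w1 [ 0.5231 -0.182   0.03  ]
felt from centre [ 0.52616273 -0.20809466] from left rim [ 0.52605027 -0.2088468 ] from divider [ 0.52542956 -0.20549856]
div w4 [ 0.5278 -0.2307  0.03  ] [ 0.5250618 -0.2058605]
```

```bash
cat >> h.py <<'E'
def place(h,yaw=.116,felt=(.526,-.2083)):
    s=manip.get_state();M=R.from_quat(s["eef_rot"]).as_matrix();p=np.array(s["ee_pos"])
    xg=np.array([.0169,.0022,-.9998]);yg=np.array([-.066,-.998,-.003]);yg-=xg*(xg@yg);yg/=np.linalg.norm(yg);xg/=np.linalg.norm(xg)
    Mg=np.stack([xg,yg,np.cross(xg,yg)],1)
    off=Mg.T@np.array([-.0042,.0003,-.055])
    o=p+M@off;fx=M@Mg.T@np.array([np.cos(-.067),np.sin(-.067),0]);fz=M@Mg.T@np.array([0,0,1.])
    y=np.arctan2(fx[1],fx[0])
    u=np.array([np.cos(yaw),np.sin(yaw),0]);v=np.array([-u[1],u[0],0]);e=o-np.array([*felt,0])
    print("t",s["time_s"],"tcp",p.round(4),"file org",o.round(4),"in felt x,y",round(e@u*1e3,1),round(e@v*1e3,1),"yaw",round(y,4),"pitch up",round(fx[2],4),"roll",round(fz@v,4),"F",np.round(s["ft_force"],1))
    d=np.array([felt[0],felt[1],h])-o
    print("shift",np.round(M.T@d*1e3,1),"spin",round(y-yaw,4))
E
python3 -c "
from h import *
place(.1)"
```

```text
t 16.825 tcp [ 0.5413 -0.1483  0.2748] file org [ 0.5361 -0.15    0.2199] in felt x,y 16.8 56.7 yaw 0.1046 pitch up -0.0203 roll 0.0215 F [-0.1  0.7 -2. ]
shift [120.9  54.7  15.8] spin -0.0114
```

Request:
arm_command:
  offset:
    - [0, 15, 5]
    - [0, 15, 5]
    - [0, 13, 4]
    - [0, 8, 2]
    - [0, 2, 0]
    - [0, 0, 0]
  spin: [-0.006, -0.006, 0, 0, 0, 0]

```text
time_s: 17.58
ee_pos: [0.5309, -0.2026, 0.2756]
eef_rot: [-0.704, -0.038, 0.707, -0.05]
ft_force: [-1.3, -1.2, -2.7]
grip_width: 0.0254
```

```bash
python3 -c "
from h import *
place(.1)"
```

```text
t 17.575 tcp [ 0.5309 -0.2026  0.2756] file org [ 0.5257 -0.2044  0.2207] in felt x,y 0.2 3.9 yaw 0.1236 pitch up -0.0213 roll 0.0206 F [-1.3 -1.2 -2.7]
shift [120.8   1.8  -0.4] spin 0.0076
```

Request:
arm_command:
  offset:
    - [20, 1, 0]
    - [25, 1, 0]
    - [25, 0, 0]
    - [25, 0, 0]
    - [15, 0, 0]
    - [6, 0, 0]
    - [0, 0, 0]
  spin: [0.008, 0, 0, 0, 0, 0, 0]

```text
time_s: 18.45
ee_pos: [0.5354, -0.2029, 0.1581]
eef_rot: [0.707, 0.038, -0.705, 0.049]
ft_force: [-0.8, 0.0, -2.3]
grip_width: 0.0256
```

Run:
```python
from h import *
place(.05)
import pickle
for n in("top","wrist"):
    P=manip.camera_params(n);cv2.imwrite(f"pics/{n}5.png",manip.read_camera(n)[:,:,::-1]);pickle.dump(P,open(f"p{n}5.pkl","wb"))
t=cv2.imread("pics/top5.png")[190:350,400:560];cv2.imwrite("pics/t5.png",cv2.resize(t,None,fx=3.7,fy=3.7,interpolation=cv2.INTER_CUBIC))
```

```text
t 18.45 tcp [ 0.5354 -0.2029  0.1581] file org [ 0.5305 -0.2046  0.1032] in felt x,y 4.9 3.2 yaw 0.122 pitch up -0.015 roll 0.0201 F [-0.8  0.  -2.3]
shift [53.2  2.2  5. ] spin 0.006
```

View pics/t5.png

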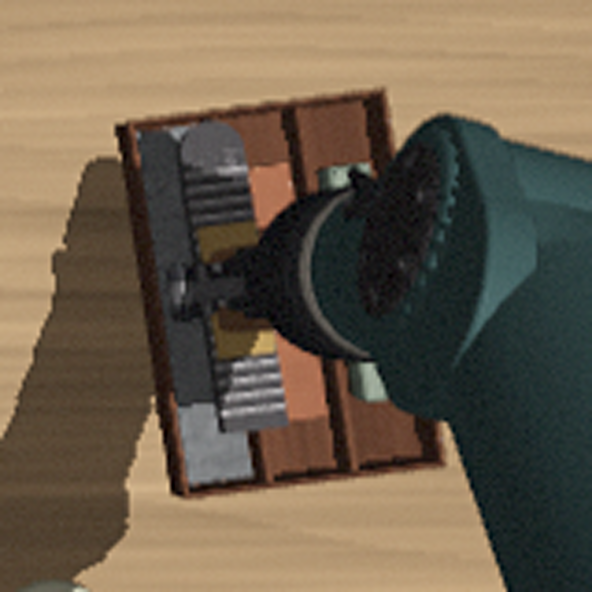

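View pics/wrist5.png

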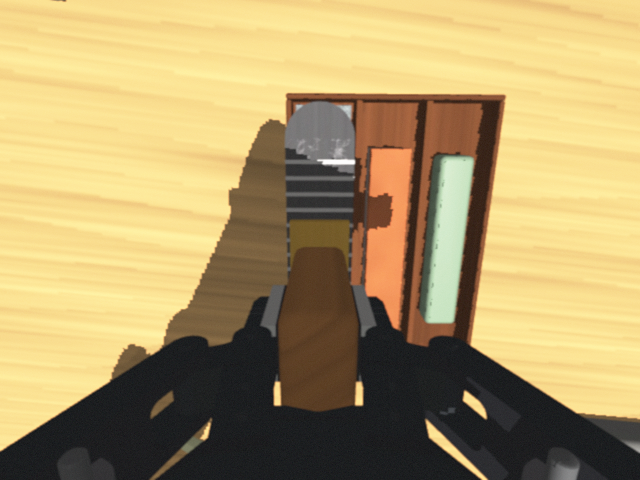

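Run:
```python
import cv2
t=cv2.imread("pics/wrist5.png");cv2.imwrite("pics/w5b.png",cv2.resize(t[85:245,270:390],None,fx=5,fy=3.7,interpolation=cv2.INTER_CUBIC))
```

```text
(no output)
```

View pics/w5b.png

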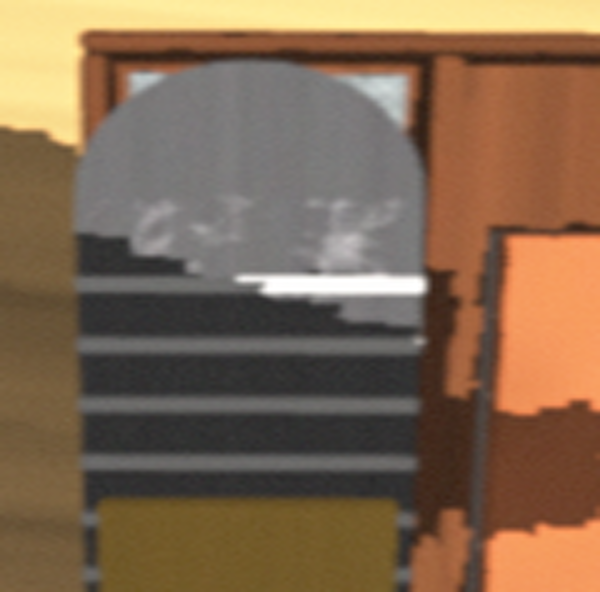

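Run:
```python
from h import *
import pickle;P=pickle.load(open("pwrist5.pkl","rb"))
q=lambda U,V,z:pz("wrist",(U+.5)/5-.5+270,(V+.5)/3.7-.5+85,z,P)
y=.117;u=np.array([np.cos(y),np.sin(y)]);v=np.array([-u[1],u[0]])
f=np.array([.526,-.2083])
def rep(n,X):
    e=X[:2]-f;print(n,X.round(4),"along",round(e@u*1e3,1),"across",round(e@v*1e3,1))
rep("feltL",q(128,78,.007));rep("feltR",q(411,78,.007))
rep("rimL outer",q(83,50,.03));rep("rimL inner",q(105,60,.03));rep("rim far outer",q(300,34,.03))
rep("div L?",q(418,62,.03));rep("div R?",q(434,62,.03))
for z in(.113,.115):
  rep("nose",q(250,60,z));rep("L",q(78,400,z));rep("R",q(418,400,z))
```

```text
feltL [ 0.6268 -0.1758  0.007 ] along 103.9 across 20.5
feltR [ 0.6321 -0.2183  0.007 ] along 104.2 across -22.3
rimL outer [ 0.6292 -0.1704  0.03  ] along 107.0 across 25.6
rimL inner [ 0.6279 -0.1736  0.03  ] along 105.2 across 22.6
rim far outer [ 0.6357 -0.1997  0.03  ] along 110.0 across -4.3
div L? [ 0.633  -0.2166  0.03  ] along 105.3 across -20.7
div R? [ 0.6332 -0.2188  0.03  ] along 105.3 across -23.0
nose [ 0.6229 -0.1927  0.113 ] along 98.1 across 4.2
L [ 0.5776 -0.1808  0.113 ] along 54.4 across 21.2
R [ 0.5817 -0.2151  0.113 ] along 54.6 across -13.3
nose [ 0.6228 -0.1927  0.115 ] along 97.9 across 4.2
L [ 0.5779 -0.181   0.115 ] along 54.7 across 21.1
R [ 0.582  -0.2148  0.115 ] along 54.9 across -13.0
```

```bash
python3 -c "
from h import *
place(.05,.117,(.5235,-.2102))"
```

```text
t 18.55 tcp [ 0.5358 -0.2031  0.1587] file org [ 0.531  -0.2048  0.1038] in felt x,y 8.1 4.5 yaw 0.1218 pitch up -0.0137 roll 0.0206 F [-0.1  0.2 -3.8]
shift [53.8  3.5  8.3] spin 0.0048
```

Request:
arm_command:
  offset:
    - [8, 3, 4]
    - [10, 1.5, 3]
    - [8, 0, 0]
    - [4, 0, 0]
    - [0, 0, 0]
  spin: [0.005, 0, 0, 0, 0]

```text
time_s: 19.18
ee_pos: [0.5297, -0.2101, 0.1279]
eef_rot: [0.708, 0.035, -0.704, 0.048]
ft_force: [-0.4, -0.8, -2.5]
grip_width: 0.0253
```

```bash
python3 -c "
from h import *
place(.04,.117,(.5235,-.2102))"
```

```text
t 19.175 tcp [ 0.5297 -0.2101  0.1279] file org [ 0.525  -0.2118  0.073 ] in felt x,y 1.3 -1.8 yaw 0.1157 pitch up -0.0117 roll 0.0217 F [-0.4 -0.8 -2.5]
shift [32.9 -2.4  1.5] spin -0.0013
```

Request:
arm_command:
  offset:
    - [10, -1, 0.5]
    - [12, -0.5, 0.5]
    - [8, 0, 0]
    - [0, 0, 0]
  spin: [0, 0, 0, 0]

```text
time_s: 19.68
ee_pos: [0.529, -0.2088, 0.0956]
eef_rot: [0.708, 0.035, -0.704, 0.048]
ft_force: [-0.5, 0.7, -1.7]
grip_width: 0.0256
```

Run:
```python
from h import *
place(.008,.117,(.5235,-.2102))
import pickle
P=manip.camera_params("wrist");im=manip.read_camera("wrist")[:,:,::-1];pickle.dump(P,open("pw6.pkl","wb"))
cv2.imwrite("pics/w6b.png",cv2.resize(im[75:235,260:380],None,fx=5,fy=3.7,interpolation=cv2.INTER_CUBIC))
```

```text
t 19.675 tcp [ 0.529  -0.2088  0.0956] file org [ 0.5243 -0.2106  0.0407] in felt x,y 0.8 -0.5 yaw 0.1163 pitch up -0.0116 roll 0.0215 F [-0.5  0.7 -1.7]
shift [32.6 -1.1  1. ] spin -0.0007
```

View pics/w6b.png

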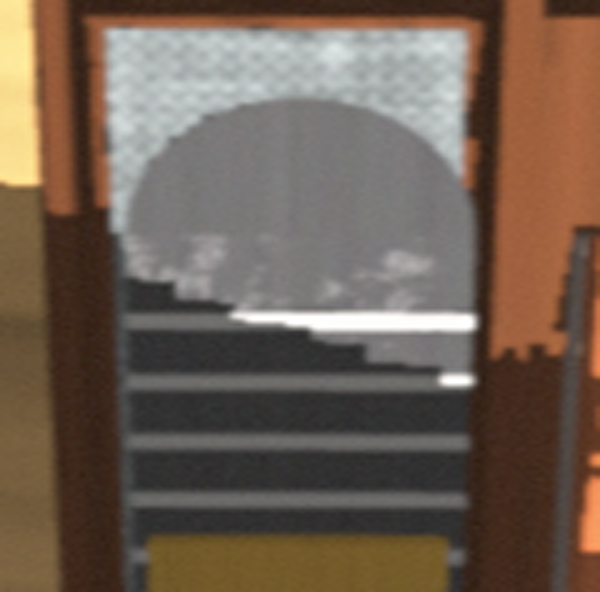

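Run:
```python
from h import *
import pickle;P=pickle.load(open("pw6.pkl","rb"))
q=lambda U,V,z:pz("wrist",(U+.5)/5-.5+260,(V+.5)/3.7-.5+75,z,P)
y=.117;u=np.array([np.cos(y),np.sin(y)]);v=np.array([-u[1],u[0]])
f=np.array([.524,-.2095])
def rep(n,X):
    e=X[:2]-f;print(n,X.round(4),"along",round(e@u*1e3,1),"across",round(e@v*1e3,1))
rep("feltL",q(106,40,.007));rep("feltR",q(468,40,.007));rep("felt far",q(290,28,.007))
rep("rimL outer",q(35,20,.03));rep("rimL outer",q(62,560,.03));rep("rimL inner",q(78,150,.03))
rep("div R",q(502,60,.03));rep("div L",q(480,60,.03))
rep("nose",q(302,99,.051));rep("L",q(125,400,.051));rep("R",q(475,400,.051))
```

```text
feltL [ 0.6261 -0.1762  0.007 ] along 105.3 across 21.1
feltR [ 0.6312 -0.218   0.007 ] along 105.4 across -20.9
felt far [ 0.6304 -0.1972  0.007 ] along 107.1 across -0.2
rimL outer [ 0.6251 -0.1709  0.03  ] along 104.9 across 26.6
rimL outer [ 0.5478 -0.18    0.03  ] along 27.1 across 26.5
rimL inner [ 0.6085 -0.1767  0.03  ] along 87.7 across 22.7
div R [ 0.6258 -0.2198  0.03  ] along 99.9 across -22.1
div L [ 0.6255 -0.2175  0.03  ] along 99.9 across -19.8
nose [ 0.6162 -0.1993  0.051 ] along 92.8 across -0.7
L [ 0.5763 -0.1863  0.051 ] along 54.6 across 17.0
R [ 0.5803 -0.2211  0.051 ] along 54.6 across -18.1
```

Request:
arm_command:
  offset:
    - [8, -0.4, 0.5]
    - [8, -0.3, 0.3]
    - [6, 0, 0]
    - [3, 0, 0]
  spin: [0, 0, 0, 0]

```text
time_s: 20.23
ee_pos: [0.5293, -0.209, 0.0699]
eef_rot: [0.709, 0.035, -0.703, 0.048]
ft_force: [-0.1, -0.1, -2.5]
grip_width: 0.0253
```

Run:
```python
from h import *
place(.008,.117,(.524,-.2095))
```

```text
t 20.225 tcp [ 0.5293 -0.209   0.0699] file org [ 0.5247 -0.2108  0.0149] in felt x,y 0.6 -1.4 yaw 0.1161 pitch up -0.0094 roll 0.0224 F [-0.1 -0.1 -2.5]
shift [ 6.9 -1.5  0.6] spin -0.0009
```

Request:
arm_command:
  offset:
    - [3, -1, 0]
    - [1.5, -0.4, 0]
  spin: [0, 0]

```text
time_s: 20.48
ee_pos: [0.5292, -0.2077, 0.0649]
eef_rot: [0.709, 0.035, -0.703, 0.048]
ft_force: [-0.7, 0.4, -2.6]
grip_width: 0.0255
```

Run:
```python
from h import *
place(.008,.117,(.524,-.2095))
```

```text
t 20.475 tcp [ 0.5292 -0.2077  0.0649] file org [ 0.5246 -0.2094  0.01  ] in felt x,y 0.6 -0.0 yaw 0.1162 pitch up -0.0095 roll 0.0224 F [-0.7  0.4 -2.6]
shift [ 2.  -0.1  0.6] spin -0.0008
```

Request:
arm_command:
  offset:
    - [1, 0, 0]
    - [0.6, 0, 0]
  spin: [0, 0]

```text
time_s: 20.72
ee_pos: [0.5294, -0.2077, 0.0634]
eef_rot: [0.709, 0.035, -0.703, 0.048]
ft_force: [-0.8, -0.3, -2.3]
grip_width: 0.0255
```

Run:
```python
from h import *
place(.008,.117,(.524,-.2095))
```

```text
t 20.725 tcp [ 0.5294 -0.2077  0.0634] file org [ 0.5248 -0.2094  0.0084] in felt x,y 0.8 -0.0 yaw 0.1163 pitch up -0.0091 roll 0.0226 F [-0.8 -0.3 -2.3]
shift [ 0.4 -0.   0.8] spin -0.0007
```

Request:
arm_command:
  offset:
    - [0.7, 0, 0]
    - [0.5, 0, 0]
  spin: [0, 0]

```text
time_s: 20.98
ee_pos: [0.5294, -0.2078, 0.0628]
eef_rot: [0.709, 0.035, -0.703, 0.048]
ft_force: [-3.1, 0.6, 2.0]
grip_width: 0.0255
```

Request:
arm_command:
  offset:
    - [0, 0, 0]
    - [0, 0, 0]
    - [0, 0, 0]
    - [0, 0, 0]
    - [0, 0, 0]
    - [0, 0, 0]
  spin: [0, 0, 0, 0, 0, 0]
  claw: -1

```text
time_s: 21.72
ee_pos: [0.5309, -0.2083, 0.0635]
eef_rot: [0.71, 0.034, -0.702, 0.049]
ft_force: [-0.6, -0.1, -0.2]
grip_width: 0.0853
```

Request:
arm_command:
  offset:
    - [-15, 0, 0]
    - [-30, 0, 0]
    - [-40, 0, 0]
    - [-40, 0, 0]
    - [-30, 0, 0]
    - [0, 0, 0]
  spin: [0, 0, 0, 0, 0, 0]

```text
time_s: 22.48
ee_pos: [0.529, -0.2053, 0.2279]
eef_rot: [0.711, 0.034, -0.701, 0.049]
ft_force: [0.2, -0.4, -0.5]
grip_width: 0.0853
```

Run:
```python
from h import *
import pickle
goto(.5,0,.2,.1)
P=manip.camera_params("wrist");pickle.dump(P,open("pw7.pkl","wb"));cv2.imwrite("pics/w7.png",manip.read_camera("wrist")[:,:,::-1])
cv2.imwrite("pics/s7.png",manip.read_camera("scene")[:,:,::-1])
```

```text
t 22.475 tcp [ 0.529  -0.2053  0.2279] fileyaw -3.0246 toolx [ 0.0161 -0.0201 -0.9997] tooly [ 0.117 -0.993  0.022]
shift mm [  23.3 -207.8    5.1] spin 0.017 f [ 0.18 -0.39 -0.47] grip 0.0853
```

View pics/w7.png

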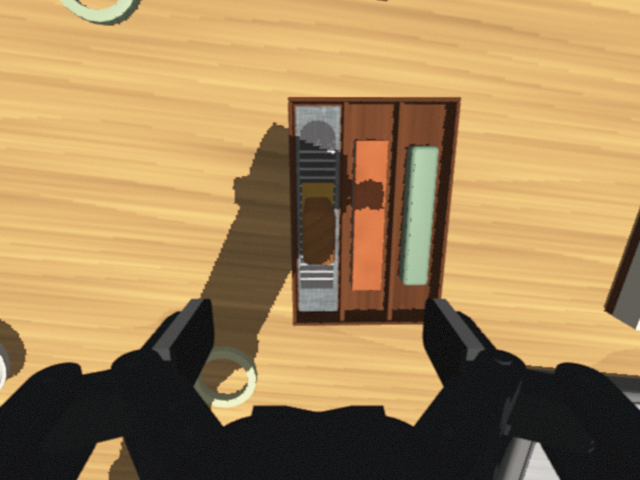

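View pics/s7.png

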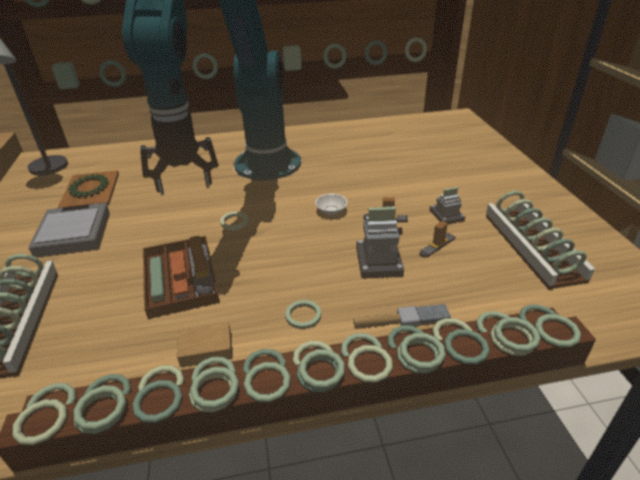

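The wrist view shows the file lying flat and central on the felt: nose at about (318,121), heel at (318,288), cell from x = 296 to 341. The bystanders have not moved.

Run:
```python
from h import *
import pickle;P=pickle.load(open("pw7.pkl","rb"))
y=.117;u=np.array([np.cos(y),np.sin(y)]);v=np.array([-u[1],u[0]])
for q in((318,121),(300,288),(335,288)):
  e=pz("wrist",*q,.019,P)[:2]-np.array([.524,-.2095]);print(q,(e@u*1e3).round(1),(e@v*1e3).round(1))
print(manip.finish_job())
```

```text
(318, 121) 92.7 0.2
(300, 288) -73.0 18.9
(335, 288) -73.3 -17.7
the job is handed in; nothing more can be done
None
```

I gave the jade edge three forward strokes with the file, laid it flat in the free tray cell, let go and handed the job in at about 22.6 s. `finish_job` reports no verdict, so the result below is my own reading of the forces and pictures.

- **Strokes:** each ran from about x = -45 to +42 mm in the clamp frame. The vertical force in the strokes read about 4 to 5.5 N, so I estimate the slab sank 4 to 8 mm. The drag force of 1.6 to 3.3 N suggests the carriage moved about 2 to 4 mm forward. I lifted about 30 mm clear on each return. I could not read the slab's own press and slide directly.
- **Tilt:** the tool's tilt drifted a little during the strokes, leaving the file up to about 0.04 rad nose-down, well inside the 0.25 limit.
- **Placing:** I lowered the file to about 5 N contact on the felt before opening the fingers. The last wrist picture puts it within about 2 mm of the felt's middle along the cell and 1 mm across it.
- **Surroundings:** the gripper is clear of everything, and the bystanders look unmoved in the last pictures.
- **Disagreement:** early readings of the felt's position across the cell differed by up to 4 mm. A closer look just before lowering settled on (0.524, -0.2095), and the felt's measured width there was 42 mm, as given.

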